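Tare the gem scale through its guarded well

TASK

Tare the gem scale with the ring dish standing on its pan: with a fingertip push the sliding guard aside off the round well, reach into the well and press the sunken round key all the way down, let it come up again, and push the guard back fully home over the well. Do not press the square key in the other well, and do not pick up or shift the dish on the pan or the small things lying around the scale.

Things in the scene. Friction and masses are not known exactly. Their poses are not given: they have to be found in the camera images.
- gem_scale: low white and grey bench scale, fixed to the table, deck 40 mm above the table. Origin: on the table straight below the round well's centre. Own frame (z up, yaw only): housing x -48 to +145 mm, y -115 to +115 mm; the front with the display looks to -x. Two rails 6 mm high, 7 mm wide, at x -34 and +34 mm, run beside the guard from y -31 to +91 mm
- well_mouth (a point): centre of the round well's mouth, level with the deck (40 mm above the table); axes as the scale's. The well is 48 mm across with vertical walls, its floor 26 mm below the deck, and lies under the guard at first
- guard (a joint): the sliding guard, m: 0 = fully home, centred over the round well; 0.060 = fully aside along the scale's +y (the well is clear from 0.051). Starts between 0 and 0.012. About 1.5 N of friction; stays where it is left; stops at both ends
- guard_tab (a point): top centre of the guard's upstanding finger tab, a dark steel ridge 36 mm long (scale x), 8 mm thick (scale y), top 58.5 mm above the table, in the middle of the guard plate (60 mm in x, 54 mm in y, 3 mm thick), whose upper face is 15 mm below this point. Moves with the guard along the scale's y
- tare_key (a joint): the round key in the round well, m: 0 = up, 0.006 = pressed fully down. A spring brings it back: about 1.5 N to start, 5 N at full travel
- tare_key_top (a point): centre of the top of the round key (22 mm across), 16 mm below the deck when up; it goes straight down
- units_key (a joint): the square key (16 mm wide) in the square well, m: 0 = up, 0.006 = down; same spring; not to be pressed
- units_key_top (a point): centre of the top of the square key, 16 mm below the deck when up, in an open square well 32 mm wide, 78 mm to the scale's -y side of the round well
- ring_dish: shallow glazed dish with ring blanks, 61 mm across, 14 mm high, standing loose on the pan, origin at the centre of its underside; stays where it is
- loupe: small closed folding loupe, 24x38x19 mm, lying loose in front of the scale, origin at the centre of its underside; a bystander
- wax_block: carving wax block, 34x62x22 mm, lying loose in front of the scale, origin at the centre of its underside; a bystander
- tweezers: steel tweezers, 14x132x7 mm, lying loose at the right of the table, origin at the centre of the underside; a bystander
- pan_top (a point): centre of the upper face of the round steel pan (96 mm across, 46 mm above the table), at x +92 mm in the scale's frame, behind the round well
Mind the look-alikes: they are no part of the job. What is meant by the ring_dish is not brown or turquoise, and is the smaller of those in its own colour.

How it is judged:
By the outcome, as a careful person would: the job done as asked, in the order asked, and still so for the second after the job is handed in, with the robot touching nothing.
It also fails if it takes over 53 s, if anything falls off the work surface, if the arm or the gripper's body presses on something with over 40 N, if the wrist force passes 120 N, or if a joint passes its speed limit or range.

ROBOT

A 6-joint arm with a two-finger parallel gripper is mounted at the origin on a cart in front of the work surface, level with it; the furniture and walls round the work are solid. World frame = base frame: x ahead of the robot, y to its left, z up, the work surface at z = 0. Lengths are in m, angles in rad, forces in N, time in s.
With the tool pointing down it reaches from about 0.325 to 0.775 m from the base axis. Payload 5.5 kg.
Tool frame: the origin (TCP) lies between the finger pads; the fingertips stand 8 mm ahead of it and the grasp point (between the pads) lies 11 mm behind it (tcp_to_tips is the distance from the TCP to the fingertips, in m); z points along the fingers, y is the line along which they close (so a half turn about z gives the same grasp; the last joint's range is limited). The gripper opens to 88 mm and grips with 3 to 60 N. Pads are 20 mm wide; open, the fingers measure 115 mm over their backs; the gripper's body (75 mm by 178 mm) begins 61 mm behind the grasp point.
Start: joints at [1.287, 0.091, 1.231, -0, 1.82, -0.057], TCP at [0.135, 0.585, 0.231] pointing down, gripper open.
Joint ranges: [-2.87, 2.87], [-0.86, 2.18], [0.17, 2.46], [-1.51, 4.65], [0.06, 2.69], [-2.65, 2.65]. Speed limits (rad/s): [2.57, 2.57, 3.01, 3.14, 3.14, 3.14].

INTERFACE

Orientations are given as a unit quaternion [w, x, y, z].
In Python, from bench import * gives the robot as it stands. Calls block until the motion is done:
- move_to(position, orientation): joint-space move of the TCP to a pose.
- move_l(position, speed=0.15, orientation=None): straight line of the TCP; orientation=None keeps the orientation; speed is the mean speed in m/s.
- movej(angles): joint-space move.
- gripper_open() and close(): open the fingers fully, or close them until they stop; the grip force is fixed at half the most.
- hold(seconds).
- inverse_kinematics(position, orientation): joint angles nearest the present ones, or None.
- state(): the state.
- get_image(name): name is "scene" or "side" or "wrist"; returns a dict with "frame" (384x512x3 uint8, blue, green, red), "depth" (384x512 float32, m along the optical axis (not along the pixel's ray), 0 where there is no reading), "camera_matrix" (3x3 intrinsics, pixels), "view" (4x4, takes a point from world to camera coordinates). Camera axes: x right, y up, looking along -z (the intrinsics and any distortion apply to the point x, -y, -z); pixel columns grow to the right and rows downward; lengths in m; the calibration is good to about 2 mm. A picture is of the moment at which its call begins.
A pose or a line that the arm cannot do raises IKError and nothing moves.
- job_done(): hands the job in; it is judged then, once.
The state is a dict: "time": time; "joint_pos": joint angles; "dq": joint speeds; "joint_torque": joint torques, N m; "ee_pos": TCP position; "ee_rot": TCP orientation; "ft_force": force on the tool from outside, world axes, zero at the start; "moment": the same for the moment, N m; "finger_gap": finger opening in m; "finger_force": force on a finger pad.
Only numpy, scipy, OpenCV 4.12 (cv2) and the standard library are available. Lean on these libraries where they do the work, as an engineer would, in place of code of your own. Each camera call takes 0.05 s, during which the arm holds its last target. There are 200 camera calls.

## Working session

There is one attempt and no reset: what is moved stays moved. The work goes in short steps, each a Python script; the robot and the scene stay as the last script left them, time stands still between calls to the robot, and variables do not carry over. Pictures are saved under pics/ and viewed, at most 10 in all, crops included, and the job is handed in when it is done.

```bash
mkdir -p pics; ls; cat > h.py <<'E'
from bench import *
import numpy as np, cv2
def snap(n,tag):
    d=get_image(n); cv2.imwrite(f'pics/{tag}.png',d['frame']); np.savez(f'{tag}.npz',**{k:np.asarray(v) for k,v in d.items() if k in('frame','depth','camera_matrix','view')}); return d
def world(d,u,v,z=None):
    K=np.asarray(d['camera_matrix']);V=np.asarray(d['view']);u=np.asarray(u,float);v=np.asarray(v,float)
    r=np.stack([(u-K[0,2])/K[0,0],-(v-K[1,2])/K[1,1],-np.ones_like(u)],-1)
    R=V[:3,:3];c=-R.T@V[:3,3]; w=r@R
    if z is None: s=np.asarray(d['depth'])[v.astype(int),u.astype(int)]
    else: s=(z-c[2])/w[...,2]
    return c+w*s[...,None]
E
python3 - <<'E'
from h import *
d=snap('scene','scene');e=snap('side','side')
cv2.imwrite('pics/two.png',cv2.resize(np.vstack([d['frame'],e['frame']]),None,fx=.78,fy=.78))
print(state()['time'],d.keys())
E
```

```text
pics
0.1 dict_keys(['frame', 'depth', 'camera_matrix', 'view'])
```

View pics/scene.png

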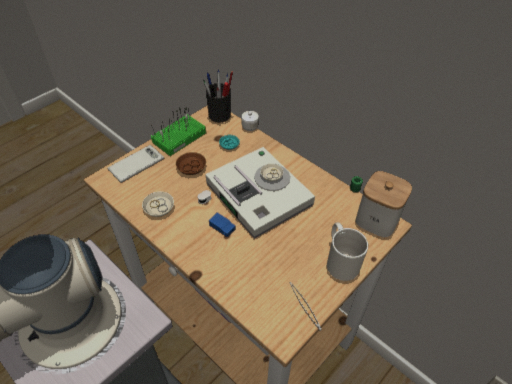

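View pics/side.png

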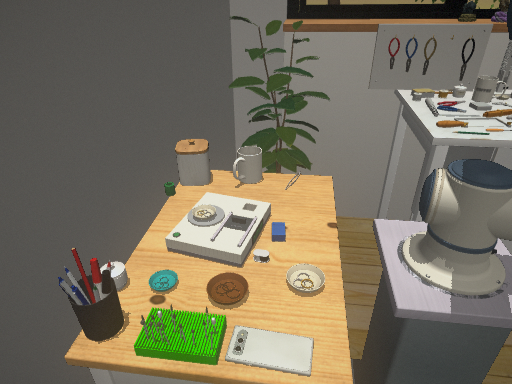

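Scene view: the dish candidates are the large cream dish (158,205), the small cream dish on the pan (271,174), the brown one (191,163) and the turquoise one (229,143). I take the small cream one on the pan. The guard is at about (243,190) and the square well at (262,212). Next I fit the scale's pose from depth.

```bash
python3 - <<'E'
from h import *
for n in('scene','side'):
    d=dict(np.load(n+'.npz'))
    vv,uu=np.mgrid[0:384,0:512]
    P=world(d,uu.ravel(),vv.ravel()).reshape(384,512,3)
    m=((P[...,2]>.034)&(P[...,2]<.052)&(d['depth']>0)).astype(np.uint8)
    k,l,s,c=cv2.connectedComponentsWithStats(m)
    for i in range(1,k):
        if s[i,4]>1500:
            q=P[l==i]; (cx,cy),(w,h),a=cv2.minAreaRect((q[:,:2]*1000).astype(np.float32))
            print(n,i,s[i],np.median(q,0),(cx,cy),(w,h),a)
            pan=q[q[:,2]>.0445]; print('hi',pan.mean(0),len(pan))
    print('square well px', world(d,*({'scene':(262,212),'side':(250,207)}[n])), 'loupe/wax', )
d=dict(np.load('scene.npz'));e=dict(np.load('side.npz'))
a=cv2.resize(d['frame'][140:240,195:325],None,fx=6,fy=6,interpolation=2)
cv2.imwrite('pics/crop.png',a)
E
```

```text
scene 43 [ 205  147  110   84 4486] [ 0.53851749 -0.05752045  0.04205628] (547.4833984375, -42.9034423828125) (235.2396240234375, 197.2350311279297) 78.57052612304688
hi [ 0.54941731 -0.04085524  0.04721127] 1024
square well px [ 0.50093529 -0.1000722   0.01571702] loupe/wax
side 41 [ 165  192  106   65 3874] [ 0.54384557 -0.01265262  0.04048327] (547.4241333007812, -45.4013671875) (235.3022918701172, 196.19390869140625) 78.63005828857422
hi [ 0.55659003 -0.03081882  0.04686093] 689
square well px [ 0.48683563 -0.12906396  0.02798752] loupe/wax
```

View pics/crop.png

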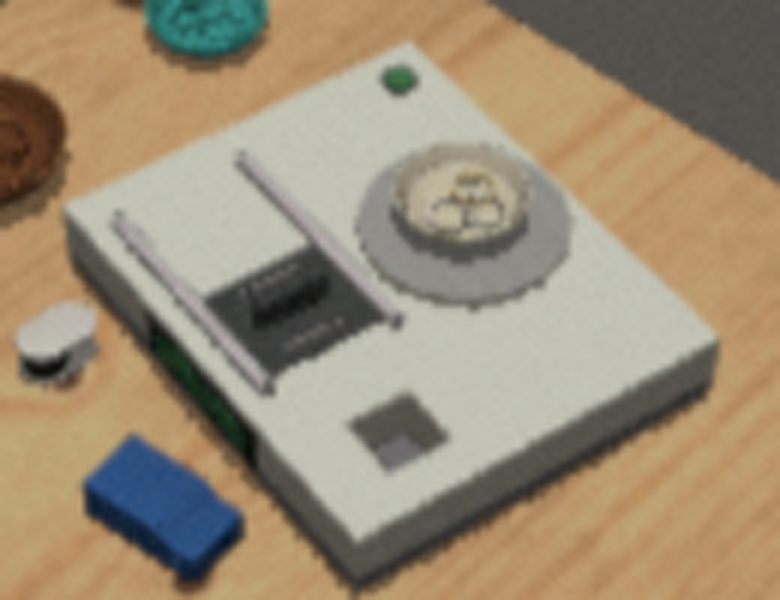

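The crop confirms the choice: the small cream dish is on the pan, and the guard with its dark tab sits between the rails. The display side is -x and the square well is on the -y side. Yaw is about -11.4°, origin about (0.500, -0.034). I go above it with closed fingers and look.

```bash
cat >> h.py <<'E'
from scipy.spatial.transform import Rotation as Ro
import json,os
F=json.load(open('f.json')) if os.path.exists('f.json') else [.4999,-.0345,-11.4]
def S(x,y,z):
    a=np.radians(F[2]);return np.array([F[0]+x*np.cos(a)-y*np.sin(a),F[1]+x*np.sin(a)+y*np.cos(a),z])
def quat(sign=1):
    a=np.radians(F[2]);X=np.array([np.cos(a),np.sin(a),0])*sign;Z=np.array([0,0,-1.])
    return np.roll(Ro.from_matrix(np.c_[np.cross(X,Z),X,Z]).as_quat(),1)
E
python3 - <<'E'
from h import *
close()
best=[]
for s in(1,-1):
    j=inverse_kinematics(S(0,0,.23),quat(s)); print(s,j)
    if j is not None: best.append((abs(np.array(j)-state()['joint_pos']).max(),s))
s=min(best)[1];print(s)
move_to(S(-.0,0,.23),quat(s))
d=snap('wrist','w1');st=state();print(st['time'],st['ee_pos'],S(0,0,.23),st['ft_force'],st['finger_gap'],st['ee_rot'])
E
```

```text
1 [-1.36808926e-01 -1.75175545e-01  1.49073501e+00 -4.44089210e-16
  1.82603319e+00  6.21586082e-02]
-1 None
1
4.0333 [ 0.50001524 -0.03378963  0.23000449] [ 0.4999 -0.0345  0.23  ] [0.00493181 0.54878574 0.24272395] 0.0004904287380630129 [-5.20574369e-05  7.73407009e-01  6.33909765e-01  6.58150740e-05]
```

View pics/w1.png

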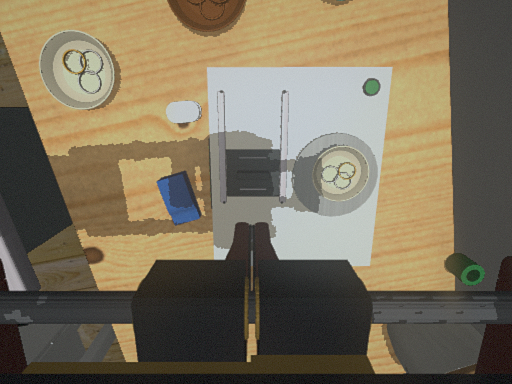

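The wrist view shows the rail ends at (223,203), (221,91), (283,203) and (285,91), and the guard plate at about u 226–281, v 148–197. I fit the pose to the rail ends.

```bash
python3 - <<'E'
from h import *
from scipy.optimize import least_squares
d=dict(np.load('w1.npz'))
px=np.array([[222.5,203],[283,202],[221,91],[285,91]]);W=world(d,px[:,0],px[:,1],.046)
L=np.array([[-.034,-.031],[.034,-.031],[-.034,.091],[.034,.091]])
def f(p):
    c,s=np.cos(p[2]),np.sin(p[2]);return (L@np.array([[c,s],[-s,c]])+p[:2]-W[:,:2]).ravel()
r=least_squares(f,[.5,-.034,-.2]);print(r.x[:2],np.degrees(r.x[2]),r.fun*1000)
# depth-based deck rectangle
vv,uu=np.mgrid[0:384,0:512];P=world(d,uu.ravel(),vv.ravel()).reshape(384,512,3)
m=((P[...,2]>.034)&(P[...,2]<.07)&(vv<225)&(uu>195)&(uu<400))
q=P[m]; a=r.x[2];X=np.array([np.cos(a),np.sin(a)]);Y=np.array([-X[1],X[0]])
l=(q[:,:2]-r.x[:2]);lx=l@X*1e3;ly=l@Y*1e3
print('x ext',np.percentile(lx,[.5,99.5]),'y max',np.percentile(ly,99.5),'deck z',np.median(q[:,2]))
t=(abs(lx)<12)&(abs(ly-5)<35)&(q[:,2]>.052);print('tab',t.sum(),lx[t].mean() if t.any() else 0,ly[t].min() if t.any() else 0,ly[t].max() if t.any() else 0,q[t,2].max() if t.any() else 0)
dd=(abs(lx-92)<50)&(abs(ly)<50)&(q[:,2]>.053);print('dish',lx[dd].mean(),ly[dd].mean())
col=d['frame'].astype(int).sum(2)
for v in range(140,204,2): print(v,col[v,235:272:6].tolist(),np.round((P[v,253]*1000),0)[2],end=' | ')
w=world(d,[253.,253.],[148,197.],.0435);print('\nplate y',(w[:,:2]-r.x[:2])@Y*1e3)
E
```

```text
[ 0.50209044 -0.03607824] -11.275646762460683 [ 0.90450861  0.19422558 -0.69743284 -0.59146538 -0.7897493   0.29651203
  0.58267353  0.10072777]
x ext [-47.8065537  143.76187921] y max 114.69915011201067 deck z 0.04032982597322779
tab 182 0.05004755269543365 -0.744940640984378 7.274290658071606 0.060056458265696555
dish 98.34609611204964 3.6201369222376285
140 [425, 422, 413, 420, 424, 409, 448] 40.0 | 142 [425, 408, 420, 423, 419, 423, 440] 40.0 | 144 [417, 414, 417, 412, 422, 426, 412] 39.0 | 146 [419, 413, 422, 416, 410, 419, 437] 41.0 | 148 [421, 409, 414, 423, 413, 411, 461] 40.0 | 150 [201, 200, 209, 207, 211, 219, 211] 43.0 | 152 [204, 198, 217, 207, 213, 211, 217] 42.0 | 154 [203, 201, 202, 209, 189, 201, 278] 42.0 | 156 [202, 209, 216, 206, 220, 208, 264] 43.0 | 158 [198, 237, 236, 236, 239, 244, 255] 43.0 | 160 [207, 194, 197, 195, 204, 210, 205] 44.0 | 162 [201, 209, 204, 196, 197, 206, 208] 44.0 | 164 [200, 195, 208, 194, 198, 199, 207] 43.0 | 166 [188, 179, 198, 191, 196, 196, 206] 43.0 | 168 [188, 200, 201, 203, 203, 203, 214] 44.0 | 170 [187, 169, 178, 173, 177, 187, 196] 45.0 | 172 [199, 166, 162, 165, 162, 174, 264] 56.0 | 174 [184, 194, 199, 194, 182, 195, 272] 58.0 | 176 [192, 181, 197, 179, 202, 203, 213] 59.0 | 178 [179, 190, 186, 187, 179, 184, 203] 59.0 | 180 [189, 188, 190, 190, 190, 189, 204] 42.0 | 182 [198, 192, 192, 184, 197, 211, 192] 44.0 | 184 [196, 179, 176, 188, 209, 197, 204] 42.0 | 186 [192, 185, 185, 178, 192, 190, 209] 43.0 | 188 [180, 232, 238, 245, 236, 245, 195] 44.0 | 190 [188, 194, 204, 194, 198, 214, 197] 44.0 | 192 [192, 180, 182, 177, 196, 193, 196] 43.0 | 194 [175, 196, 179, 177, 191, 194, 201] 45.0 | 196 [285, 283, 295, 284, 281, 280, 286] 40.0 | 198 [413, 404, 402, 416, 398, 404, 397] 40.0 | 200 [404, 403, 391, 397, 394, 392, 406] 39.0 | 202 [403, 392, 388, 401, 398, 411, 397] 41.0 | 
plate y [ 31.27066784 -24.98566071]
```

```bash
echo '[0.5015,-0.0357,-11.3]' > f.json; python3 - <<'E'
from h import *
a=np.radians(F[2]);Y=np.array([-np.sin(a),np.cos(a),0])
q=quat(1)
move_l(S(0,-.034,.10),.2,q); move_l(S(0,-.034,.0565),.1)
f0=np.array(state()['ft_force']);print(state()['time'],f0)
move_l(S(0,.041,.0565),.04)
for y in np.arange(.042,.050,.001):
    move_l(S(0,y,.0565),.02); s=state();f=(np.array(s['ft_force'])-f0);print(round(y,3),f@Y,f[2])
    if f@Y<-5: break
move_l(S(0,y-.004,.0565),.05);move_l(S(0,y-.004,.14),.2);move_l(S(0,-.05,.16),.25)
snap('wrist','w2');print(state()['time'])
E
```

```text
5.4417 [0.64136359 0.01209681 0.46746534]
0.042 -1.6888864796118563 -0.5527162553407123
0.043 -1.32465158350543 -0.620024688901502
0.044 -0.8620168431556513 -0.6348938059565268
0.045 -4.5571363482366865 0.4097368428577991
0.046 -6.6748922930667 0.1664129039384794
10.1083
```

View pics/w2.png

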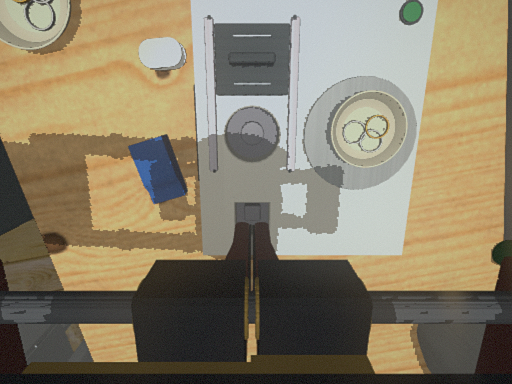

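The guard is fully aside, at (252,58). The round well with its key is clear, mouth centre about (252,133). I check the centre and press.

```bash
python3 - <<'E'
from h import *
d=dict(np.load('w2.npz'));print(world(d,[252.,252.],[133.,131.],.040),world(d,[252.],[131.],.024),S(0,0,.04))
q=quat(1)
move_l(S(0,0,.07),.2,q); f0=np.array(state()['ft_force'])
move_l(S(0,0,.034),.08)
for z in np.arange(.033,.0225,-.001):
    move_l(S(0,0,z),.03);s=state();f=np.array(s['ft_force'])-f0;print(round(z,4),np.round(f,2),round(s['ee_pos'][2],4))
    if f[2]>14 or np.hypot(f[0],f[1])>8: break
hold(.2);f=np.array(state()['ft_force'])-f0;print(f,state()['ee_pos'][2])
move_l(S(0,0,.08),.06);print(state()['time'])
E
```

```text
[[ 0.50223402 -0.03437343  0.04      ]
 [ 0.50257104 -0.03269794  0.04      ]] [[ 0.50234289 -0.03390045  0.024     ]] [ 0.5015 -0.0357  0.04  ]
0.033 [-0.27  0.27 -0.89] 0.0333
0.032 [ 0.2  -0.52  1.62] 0.0324
0.031 [1.28 0.41 1.25] 0.0313
0.03 [1.2  0.05 2.36] 0.0302
0.029 [ 1.82 -0.87  2.32] 0.0292
0.028 [1.93 0.83 3.09] 0.0282
0.027 [1.48 0.23 4.07] 0.0272
0.026 [1.76 0.34 4.62] 0.0263
0.025 [-0.76 -0.05  9.71] 0.0262
0.024 [-3.5   1.81 13.55] 0.0261
0.023 [-5.96  1.34 19.41] 0.026
[-6.41599756  0.95690962 19.67671745] 0.026013456357343145
15.425
```

The key bottomed at tip height 18 mm, which is full travel with force well past 5 N, and was released. Now I push the guard home.

```bash
python3 - <<'E'
from h import *
a=np.radians(F[2]);Y=np.array([-np.sin(a),np.cos(a),0])
move_l(S(0,0,.12),.2);move_l(S(0,.084,.12),.2);move_l(S(0,.084,.0565),.12)
f0=np.array(state()['ft_force'])
move_l(S(0,.018,.0565),.04)
for y in np.arange(.017,.005,-.001):
    move_l(S(0,y,.0565),.02); f=(np.array(state()['ft_force'])-f0);print(round(y,3),f@Y,f[2])
    if f@Y>8: break
move_l(S(0,y+.006,.0565),.05);move_l(S(0,y+.006,.14),.2);move_l(S(0,-.05,.18),.25)
snap('wrist','w3');print(state()['time'])
E
```

```text
0.017 1.4770518957462964 0.3931784960904987
0.016 1.645234097937372 0.15282166548420423
0.015 3.2374923105384963 -1.7611129756096373
0.014 5.662161886593941 -1.6966656899245303
0.013 8.33926470619388 -2.4681958005097338
21.4167
```

View pics/w3.png

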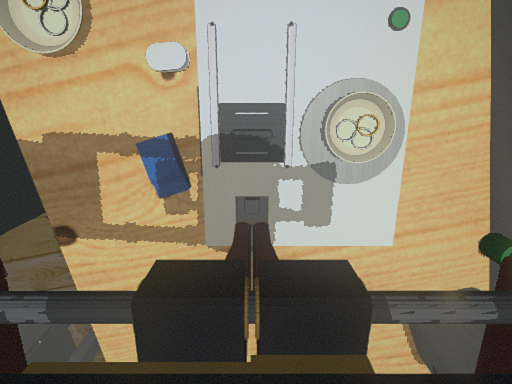

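The guard is home over the well, at (252,132), and it hit its stop at the expected position. The dish (362,128), wax block and loupe have not moved. The robot is clear, so I hand in.

```bash
python3 -c "
from bench import *
print(job_done())"
```

```text
the job is handed in; nothing more can be done
None
```

The job is handed in at about 21 s on the robot's clock: I pushed the guard fully aside, pressed the round key to its stop and released it, and pushed the guard back to its home stop; the square key and the dish were not touched, and the loose things showed no shift in the last view (the tweezers were out of frame).

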